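Ready the torque tester: home the crank, then set the concentric knobs

ROBOT

A 7-joint arm with a two-finger parallel gripper is mounted at the origin on a cart in front of the work surface, level with it; the furniture and walls round the work are solid. World frame = base frame: x ahead of the robot, y to its left, z up, the work surface at z = 0. Lengths are in m, angles in rad, forces in N, time in s.
With the tool pointing down it reaches from about 0.425 to 0.925 m from the base axis. Payload 6.8 kg.
Tool frame: the origin (TCP) lies on the mounting face of the last link; the fingertips stand 173 mm ahead of it and the grasp point (between the pads) lies 155 mm ahead of it; z points along the fingers, y is the line along which they close (so a half turn about z gives the same grasp; the last joint's range is limited). The gripper opens to 85 mm and grips with 20 to 120 N. Pads are 22 mm wide; open, the fingers measure 114 mm over their backs; the gripper's body (76 mm by 85 mm) begins 54 mm behind the grasp point. The pads swing forward as they close: fully open they stand 13 mm farther back than shut.
Start: joints at [-1.345, 0.477, 0.022, 1.555, -0.011, 1.109, -0.083], TCP at [0.221, 0.638, 0.405] pointing down, gripper open.
Joint ranges: [-2.96, 2.96], [-0.34, 2.1], [-1.41, 1.46], [0.24, 2.44], [-1.37, 4.51], [0.17, 1.92], [-2.96, 2.96]. Speed limits (rad/s): [2.39, 2.39, 3.14, 3.14, 3.14, 3.14, 3.14].

INTERFACE

Orientations are given as a rotation vector (axis times angle).
In Python, from bench import r gives the robot as it stands.
- The arm moves only by the tool carry_out, never from a script. Its argument "moves" is a list of rows, each a list of 5 numbers: the shift along the tool's x, y, z in m, then the turn about the tool's z in rad, then the finger opening in m, from 0 to 0.0854. In form: [[dx, dy, dz, roll, claw], ...]. A call has exactly 8 rows; each row is the pose to reach, as a shift and turn from the pose commanded when the call began, along the tool's axes at that moment; what a row does not reach only later rows make up. A row lasts 1/10 s, in which the tool goes at most 50 mm and 8.59 degrees, less where a joint would pass 70% of its speed; a pose out of reach is approached as far as the arm can. A call with a gripper value outside its range is refused whole. The fingers move at their own pace and stop on an object; "force" is the grip in N (left out, the last holds). Time passes only in rows, so rows that repeat a pose let the fingers close, or fill a call up. It gives the time, the measured TCP pose, the force, the opening and the grip force at its end, in the units of the state.
- r.get_obs(): the state, without advancing time (a new reading comes with each control period).
- r.grab_frame(name): name is "scene" or "top" or "wrist"; returns the picture (480x640x3 uint8, red, green, blue); there is no depth.
- r.calibration(name): a dict with "fx", "fy", "cx", "cy" (pixels), "rvec" (rotation vector, rad) and "tvec" (3), from world to camera coordinates, as OpenCV has them. Camera axes: x right, y down, z forward; pixel columns grow to the right and rows downward; lengths in m; the calibration is good to about 2 mm. A picture is of the moment at which its call begins: read the wrist's pose just before it. calibration takes no time and is no camera call; for the wrist camera it gives the pose at the moment of the call.
- r.hand_in(): hands the job in; it is judged then, once.
The state is a dict: "clock": time; "joints": joint angles; "qvel": joint speeds; "tau": joint torques, N m; "tcp_pos": TCP position; "orientation": TCP orientation; "contact_force": force on the tool from outside, world axes, zero at the start; "moment": the same for the moment, N m; "grip_width": finger opening in m; "gripper_force": force on a finger pad.
Only numpy, scipy, OpenCV 4.12 (cv2) and the standard library are available. Lean on these libraries where they do the work, as an engineer would, in place of code of your own. Each camera call takes 0.05 s, during which the arm holds its last target. There are 200 camera calls.

TASK

Get the torque tester ready for the handle clamped in it. Wind the loader's red-handled crank clockwise until you feel its stop, then back it off a quarter turn. Then, on the sloping console, turn the blue outer ring until its yellow pointer is at the yellow mark without turning the silver inner knob, and after that turn the inner knob until its red pointer is at the red mark without shifting the ring off its mark; leave the bottle, the red tester and the tin where they stand.

Things in the scene. Friction and masses are not known exactly. Their poses are not given: they have to be found in the camera images.
- console: Grey instrument case, 146 x 180 x 60 mm, fixed, leaning on a wire bail. Origin on the bench below the knobs; z up, x horizontal and away from the operator (within 0.25 rad of world x), y to the left. Its black face (134 mm up the slope, 168 mm across, upper edge 137 mm above the bench) has the outward normal (-0.574, 0, 0.819) in this frame, 35 degrees from vertical. Left or right of the loader.
- knob_axis (a point): Where the knobs' common axis meets the black face, 95 mm above the bench; the axis runs along the face's normal. Along it from the face: steel collar 0 to 9 mm (46 mm diameter), blue outer ring 10 to 30 mm (60 mm diameter), silver inner knob 32 to 54 mm (32 mm diameter). Nothing else on the face stands higher than 3 mm.
- outer_ring (a joint): Angle of the round blue outer ring. 0: its yellow pointer is at the yellow mark (on the face, 40 degrees anticlockwise of straight up the slope). Grows clockwise seen facing the panel, range -2.6 to 2.6; starts at -1.3 to -0.6, so it must turn clockwise. Turning takes about 0.12 N m; it stays where it is left.
- inner_knob (a joint): Angle of the round silver inner knob, above the ring. 0: its red pointer is at the red mark (on the face, 40 degrees clockwise of straight up the slope). Grows clockwise seen facing the panel, range -2.6 to 2.6; starts at 0.6 to 1.3, so it must turn anticlockwise. Turning takes about 0.05 N m; it stays where it is left.
- outer_pointer (a point): Outer end of the ring's yellow pointer: on the ring's top edge, 30 mm from the axis, 30 mm above the face. Turns with the ring.
- inner_pointer (a point): Outer end of the inner knob's red pointer: on its top edge, 16 mm from the axis, 54 mm above the face. Turns with the knob.
- loader: Torque loader, fixed: dark steel base 150 (x) x 240 (y) x 16 mm, origin at the centre of its underside, z up, yaw within 0.25 rad of the world axes. A green gearbox with the crank stands at y = -50 mm; a brass pusher and a clamped torque handle (118 mm, along x, top 57 mm above the bench) at y = 0 to +105 mm.
- crank_axis (a point): Point on the crank's vertical axis at the height of the wheel's rim top, 75 mm above the bench.
- crank_handle (a point): On the axis of the crank's upright red handle, 100 mm above the bench, 45 mm from the crank's axis; goes round with it. The handle is a 16 mm sleeve that revolves freely on its pin, from the rim (75 mm above the bench) to 118 mm; only it and a 3 mm hub stand above the rim. It has a 21 mm collar 3 mm high at its foot.
- crank (a joint): Angle of the hand crank, a steel wheel of 108 mm diameter. Grows clockwise seen from above. In the loader's frame the handle lies from the axis towards (cos q, -sin q). Hard stop at 9.42; starts at 0.5 to 3.0, so 1.0 to 1.4 turns clockwise reach it. A quarter turn back from the stop is 7.85. Takes 0.1 N m (about 2 N at the handle); stays where it is left.
- water_bottle: Clear water bottle with a teal cap, 62 mm diameter, 194 mm tall, standing loose; origin at the centre of its foot. A bystander.
- red_tester: Red hand tester with a black top, 28 x 36 x 130 mm, standing loose upright; origin at the centre of its foot. A bystander.
- grease_tin: Flat yellow-lidded tin, 71 mm diameter, 30 mm tall, loose; origin at the centre of its foot. A bystander.

How it is judged:
By the outcome, as a careful person would: the job done as asked, in the order asked, and still so for the second after the job is handed in, with the robot touching nothing.
It also fails if it takes over 61 s, if anything falls off the work surface, if the arm or the gripper's body presses on something with over 40 N, if the wrist force passes 120 N, or if a joint passes its speed limit or range.

## Working session

There is one attempt and no reset: what is moved stays moved. The work goes in short steps, Python scripts to look and compute and a tool call to move; the robot and the scene stay as the last step left them, time stands still between calls to the robot, and variables do not carry over. Pictures are saved under pics/ and viewed, at most 10 in all, crops included, and the job is handed in when it is done.

Besides the shell and the picture viewer there is one more tool, called in YAML: its name, and indented under it one key for each argument. carry_out: Moves the arm, as the interface text tells. Its arguments: {"type":"object","properties":{"moves":{"type":"array","items":{"type":"array","items":{"type":"number"}}},"force":{"type":"number"}},"required":["moves"]}

```bash
mkdir -p pics; ls; python3 - <<'E'
from bench import r
import cv2,numpy as np
o=r.get_obs()
for k,v in o.items(): print(k,np.round(v,4))
for n in("scene","top"):
    cv2.imwrite(f"pics/{n}0.png",r.grab_frame(n)[:,:,::-1]); c=r.calibration(n); print(n,{k:np.round(v,4) for k,v in c.items()})
print(r.calibration("wrist"))
E
```

```text
pics
clock 0.0
joints [-1.3451  0.4778  0.0223  1.5564 -0.0115  1.1093 -0.0831]
qvel [-0.0006  0.0013  0.0009 -0.0014  0.0019 -0.0008  0.0009]
tau [-0.00000e+00 -5.96441e+01  1.60800e+00 -2.81211e+01  1.25000e-02
  9.00000e-03 -0.00000e+00]
tcp_pos [0.221  0.6375 0.4037]
orientation [-5.2180e-01 -3.0977e+00  2.9000e-03]
contact_force [-0.4178  0.1706 -0.2631]
moment [0.0168 0.0545 0.0218]
gripper_force 0.0
grip_width 0.0853
scene {'fx': np.float64(452.2675), 'fy': np.float64(452.2675), 'cx': np.float64(316.0349), 'cy': np.float64(236.0109), 'rvec': array([ 0.7632, -2.581 ,  1.0998]), 'tvec': array([0.4914, 0.2906, 0.6818])}
top {'fx': np.float64(607.0957), 'fy': np.float64(607.0957), 'cx': np.float64(302.9398), 'cy': np.float64(244.6117), 'rvec': array([ 2.1144, -2.1649,  0.1553]), 'tvec': array([-7.0000e-04,  6.1660e-01,  1.2374e+00])}
{'fx': 431.4748915290422, 'fy': 431.4748915290422, 'cx': 322.19581853249235, 'cy': 243.2562417934303, 'rvec': array([-2.32996208, -1.65472492, -0.27544986]), 'tvec': array([-0.67479779, -0.04076608,  0.38158949])}
```

View pics/scene0.png

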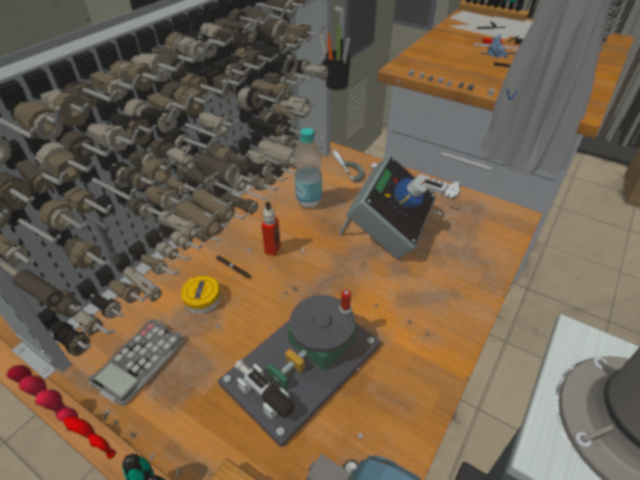

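View pics/top0.png

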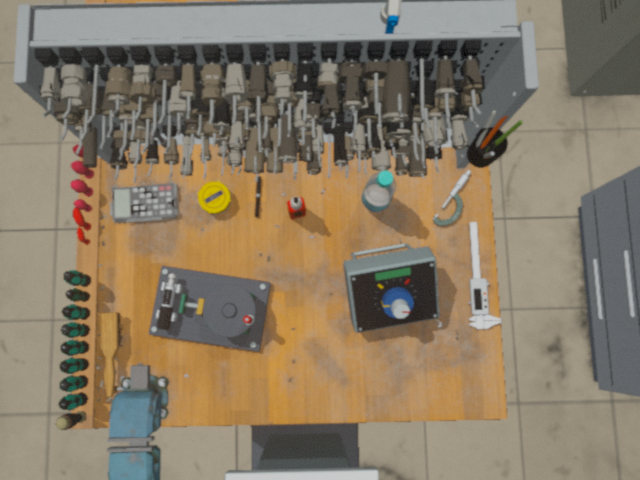

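```bash
cat > h.py <<'E'
import numpy as np,cv2
from scipy.spatial.transform import Rotation as R
from bench import r
def cam(c):
    if isinstance(c,str): c=r.calibration(c)
    K=np.array([[c["fx"],0,c["cx"]],[0,c["fy"],c["cy"]],[0,0,1.]])
    return K,np.ravel(c["rvec"]),np.ravel(c["tvec"])
def proj(c,P):
    K,rv,t=cam(c); return cv2.projectPoints(np.array(P,float).reshape(-1,1,3),rv,t,K,None)[0][:,0]
def back(c,u,v,z):
    K,rv,t=cam(c); M=R.from_rotvec(rv).as_matrix()
    d=M.T@np.linalg.inv(K)@[u,v,1]; o=-M.T@t
    return o+d*(z-o[2])/d[2]
E
python3 - <<'E'
import cv2,numpy as np
t=cv2.imread("pics/top0.png");s=cv2.imread("pics/scene0.png")
f=lambda i,x,y:cv2.resize(i[y:y+100,x:x+133],(400,300),interpolation=cv2.INTER_CUBIC)
cv2.imwrite("pics/c1.png",np.vstack([np.hstack([f(t,145,260),f(t,330,240)]),np.hstack([f(s,260,280),f(s,340,150)])]))
E
```

```text
(no output)
```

View pics/c1.png

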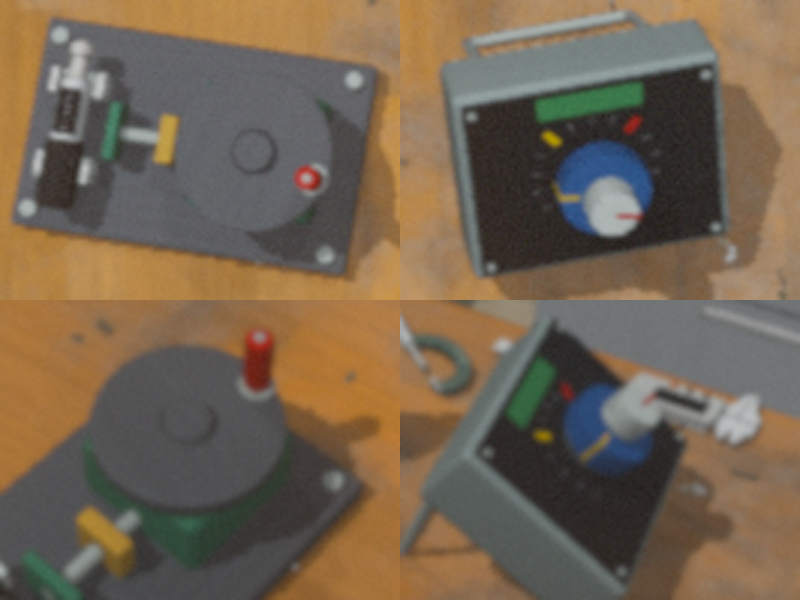

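```bash
cat > fit.py <<'E'
from h import *
from scipy.optimize import least_squares
T=r.calibration("top");S=r.calibration("scene"); k=100/300
tl=lambda u,v:(145+u*k,260+v*k); tc=lambda u,v:(330+(u-400)*k,240+v*k)
sl=lambda u,v:(260+u*k,280+(v-300)*k); sc=lambda u,v:(340+(u-400)*k,150+(v-300)*k)
d40=np.radians(40)
def Lp(p):
    x,y,w,q=p; M=R.from_euler('z',w).as_matrix(); o=np.array([x,y,0])
    return lambda P:o+M@np.array(P,float)
def con(p):
    return Lp(np.r_[p[:3],0])
U=np.array([.8192,0,.5736]);Y=np.array([0,1.,0]);N=np.array([-.5736,0,.8192]);A=np.array([0,0,.095])
def pt(th,rad,h): return A+N*h+rad*(np.cos(th)*U-np.sin(th)*Y)
def resL(p):
    f=Lp(p);q=p[3];h=[.045*np.cos(q),-.05-.045*np.sin(q)]
    D=[(T,tl(52,19),[.075,.12,.016]),(T,tl(377,66),[.075,-.12,.016]),(T,tl(345,273),[-.075,-.12,.016]),(T,tl(13,222),[-.075,.12,.016]),
     (T,tl(253,152),[0,-.05,.078]),(T,tl(308,178),h+[.118]),(S,sl(188,418),[0,-.05,.078]),(S,sl(259,334),h+[.118])]
    return np.array([proj(c,f(P))[0]-m for c,m,P in D]).ravel()
def resC(p):
    f=con(p); a=p[3]-d40;b=p[4]+d40
    D=[(T,tc(462,107),A+.073*U+.084*Y),(T,tc(714,63),A+.073*U-.084*Y),(T,tc(724,234),A-.061*U-.084*Y),(T,tc(483,275),A-.061*U+.084*Y),
     (T,tc(604,188),A+.030*N),(T,tc(612,214),A+.054*N),(T,tc(557,199),pt(a,.03,.03)),(T,tc(641,217),pt(b,.016,.054)),
     (S,sc(582,460),pt(a,.03,.03)),(S,sc(646,402),pt(b,.016,.054)),(T,tc(551,139),pt(-d40,.045,0)),(T,tc(633,125),pt(d40,.045,0))]
    return np.array([proj(c,f(P))[0]-m for c,m,P in D]).ravel()
if __name__=="__main__":
    L=least_squares(resL,[.6,.2,0,1],loss='soft_l1');C=least_squares(resC,[.6,-.2,0,-1,1],loss='soft_l1')
    print(L.x.round(4),'\n',L.fun.reshape(-1,2).round(1).tolist());print(C.x.round(4),'\n',C.fun.reshape(-1,2).round(1).tolist())
    f=Lp(L.x);q=L.x[3];print("crank axis",f([0,-.05,.075]).round(4),"handle",f([.045*np.cos(q),-.05-.045*np.sin(q),.1]).round(4))
    for n,u,v in(("bottle",378,200),("tester",296,212),("tin",214,197)): print(n,back(T,u,v,{'bottle':0,'tester':.06,'tin':.03}[n]).round(3))
    print(back(T,385,178,.19).round(3),back(T,297,203,.13).round(3))
    o=r.get_obs();M=R.from_rotvec(o['orientation']).as_matrix();print(M.round(3))
    c=r.calibration("wrist");K,rv,t=cam(c);Mc=R.from_rotvec(rv).as_matrix();print("cam in tool",(M.T@(-Mc.T@t-o['tcp_pos'])).round(4),'\n',(Mc@M).round(3))
E
python3 fit.py
```

```text
[ 0.4894  0.1865 -0.1715  1.8267] 
 [[-1.2, -1.2], [0.3, -0.6], [-0.1, 0.6], [-1.0, 0.6], [-0.0, -0.6], [-0.1, -1.1], [1.4, -0.6], [1.2, 0.2]]
[ 0.4951 -0.1973  0.1393 -0.6831  0.9548] 
 [[-0.8, -1.7], [-0.1, -1.0], [-0.8, -0.9], [-1.1, -1.2], [0.3, 3.8], [0.4, 1.8], [0.9, 0.2], [-1.1, -0.0], [8.0, -5.4], [3.8, -2.7], [-1.1, -0.1], [0.4, -0.1]]
crank axis [0.4808 0.1372 0.075 ] handle [0.4622 0.0963 0.1   ]
bottle [ 0.719 -0.184  0.   ]
tester [ 0.684 -0.002  0.06 ]
tin [0.728 0.175 0.03 ]
[ 0.719 -0.175  0.19 ] [ 0.688 -0.006  0.13 ]
[[-0.945  0.328 -0.   ]
 [ 0.328  0.945 -0.002]
 [-0.    -0.002 -1.   ]]
cam in tool [0.0842 0.0007 0.0305] 
 [[-0.002  1.    -0.001]
 [-0.946 -0.002 -0.325]
 [-0.325 -0.     0.946]]
```

carry_out:
  moves:
    - [-0.405, -0.432, 0, -0.47, 0.085]
    - [-0.405, -0.432, 0, -0.47, 0.085]
    - [-0.405, -0.432, 0, -0.47, 0.085]
    - [-0.405, -0.432, 0, -0.47, 0.085]
    - [-0.405, -0.432, 0, -0.47, 0.085]
    - [-0.405, -0.432, 0, -0.47, 0.085]
    - [-0.405, -0.432, 0, -0.47, 0.085]
    - [-0.405, -0.432, 0, -0.47, 0.085]

```text
clock: 0.9
tcp_pos: [0.3843, 0.2703, 0.4046]
orientation: [0.214, -3.134, -0.0]
contact_force: [1.2, -0.8, -0.8]
grip_width: 0.0849
gripper_force: 0.0
```

carry_out:
  moves:
    - [-0.054, -0.183, 0, 0, 0.085]
    - [-0.054, -0.183, 0, 0, 0.085]
    - [-0.054, -0.183, 0, 0, 0.085]
    - [-0.054, -0.183, 0, 0, 0.085]
    - [-0.054, -0.183, 0, 0, 0.085]
    - [-0.054, -0.183, 0, 0, 0.085]
    - [-0.054, -0.183, 0, 0, 0.085]
    - [-0.054, -0.183, 0, 0, 0.085]

```text
clock: 1.7
tcp_pos: [0.4619, 0.0998, 0.4045]
orientation: [0.218, -3.134, -0.0]
contact_force: [0.8, 0.3, -0.1]
grip_width: 0.085
gripper_force: 0.0
```

```bash
python3 - <<'E'
from h import *
o=r.get_obs();c=r.calibration("wrist")
im=r.grab_frame("wrist")[:,:,::-1];cv2.imwrite("pics/w1.png",im)
np.save("w1.npy",np.array([c],dtype=object),allow_pickle=True)
print(o['tcp_pos'],o['joints'].round(2) if hasattr(o['joints'],'round') else o['joints'])
print(proj(c,[[.4622,.0963,.118],[.4808,.1372,.078]]))
h=cv2.cvtColor(im,cv2.COLOR_BGR2HSV);m=((h[...,0]<8)|(h[...,0]>172))&(h[...,1]>150)&(h[...,2]>60)
n,l,s,ce=cv2.connectedComponentsWithStats(m.astype('uint8'))
for i in range(1,n):
    if s[i,4]>60: print(s[i],ce[i])
E
```

```text
[0.46188913 0.09983597 0.40453908] [-0.55  0.14  0.23  2.04 -0.04  0.97  1.41]
[[315.20925135 236.67759781]
 [368.23578592 250.91000654]]
[309 213  23  35 534] [320.0917603  229.19662921]
[ 175  392   37   73 1216] [194.63980263 426.38651316]
[632 406   8  12  76] [636.18421053 411.34210526]
```

View pics/w1.png

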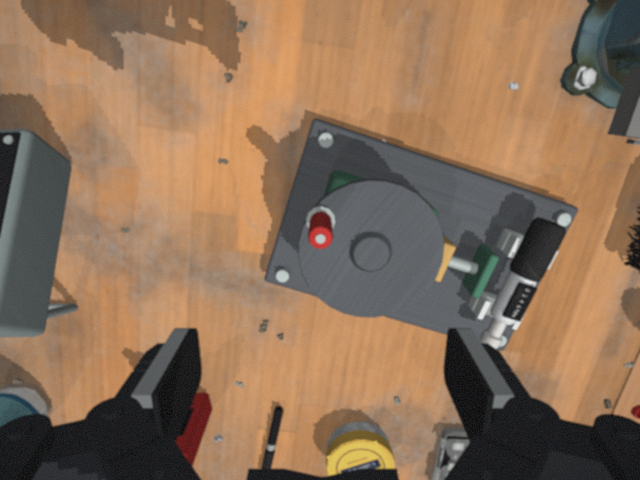

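The wrist picture shows the crank's wheel with its hub at (371,252), the red handle's top at (320,239), base corners at (315,119), (577,207), (266,283).

```bash
python3 - <<'E'
from h import *
c=np.load("w1.npy",allow_pickle=True)[0]
h=back(c,320,238.5,.118);a=back(c,371,252,.078);print(h.round(4),a.round(4),np.hypot(*(h-a)[:2]))
b=[back(c,u,v,.016)for u,v in((315,119),(577,207),(266,283))]
print(np.round(b,4)); e=b[1]-b[0];e2=b[2]-b[0]
print(np.hypot(*e[:2]),np.hypot(*e2[:2]),np.arctan2(e[1],e[0])-np.pi/2,np.arctan2(e2[1],e2[0]))
w=np.mean([np.arctan2(e[1],e[0])-np.pi/2,np.arctan2(e2[1],e2[0])]);d=h-a
print("q",(w-np.arctan2(d[1],d[0])))
E
```

```text
[0.463  0.0994 0.118 ] [0.4814 0.1393 0.078 ] 0.04394942565254667
[[0.3975 0.086  0.016 ]
 [0.4386 0.3169 0.016 ]
 [0.5453 0.0608 0.016 ]]
0.23449154072000683 0.1499570644649268 -0.1763054509720865 -0.1692188127010579
q 1.829511772059312
```

carry_out:
  moves:
    - [0, -0.001, 0.05, 0, 0.085]
    - [0, -0.001, 0.1, 0, 0.06]
    - [0, -0.001, 0.13, 0, 0.04]
    - [0, -0.001, 0.145, 0, 0.03]
    - [0, -0.001, 0.145, 0, 0.02]
    - [0, -0.001, 0.145, 0, 0.01]
    - [0, -0.001, 0.145, 0, 0.005]
    - [0, -0.001, 0.145, 0, 0.005]
  force: 40

```text
clock: 2.55
tcp_pos: [0.4623, 0.0981, 0.2599]
orientation: [-0.215, 3.134, 0.001]
contact_force: [1.4, 3.8, -14.3]
grip_width: 0.0147
gripper_force: 39.2
```

```bash
cat > circ.py <<'E'
from h import *
import sys
q0,q1,n=map(float,sys.argv[1:4]);w=-.172
M=np.array([[-.9906,-.1366],[-.1366,.9906]])
f=lambda q:.045*np.array([np.cos(w-q),np.sin(w-q)])
for q in np.linspace(q0,q1,int(n)+1)[1:]: print(np.round(M@(f(q)-f(q0)),4).tolist())
E
python3 circ.py 1.828 4.708 8; echo; python3 circ.py 4.708 7.588 8; echo; python3 circ.py 7.588 9.3 8
```

```text
[0.0118, 0.0109]
[0.019, 0.0253]
[0.0207, 0.0414]
[0.0167, 0.057]
[0.0074, 0.0701]
[-0.006, 0.0791]
[-0.0217, 0.0829]
[-0.0376, 0.0809]

[-0.0143, -0.0075]
[-0.025, -0.0196]
[-0.0307, -0.0346]
[-0.0308, -0.0507]
[-0.0252, -0.0658]
[-0.0147, -0.078]
[-0.0005, -0.0857]
[0.0154, -0.0879]

[0.0095, 0.0014]
[0.0185, 0.0049]
[0.0265, 0.0101]
[0.0333, 0.017]
[0.0384, 0.0251]
[0.0417, 0.0341]
[0.043, 0.0436]
[0.0423, 0.0532]
```

carry_out:
  moves:
    - [0.0118, 0.0109, 0, 0, 0.005]
    - [0.019, 0.0253, 0, 0, 0.005]
    - [0.0207, 0.0414, 0, 0, 0.005]
    - [0.0167, 0.057, 0, 0, 0.005]
    - [0.0074, 0.0701, 0, 0, 0.005]
    - [-0.006, 0.0791, 0, 0, 0.005]
    - [-0.0217, 0.0829, 0, 0, 0.005]
    - [-0.0376, 0.0809, 0, 0, 0.005]

```text
clock: 3.35
tcp_pos: [0.4882, 0.1836, 0.2598]
orientation: [0.216, -3.131, 0.0]
contact_force: [-4.4, -2.7, -4.4]
grip_width: 0.0145
gripper_force: 41.8
```

carry_out:
  moves:
    - [-0.0143, -0.0075, 0, 0, 0.005]
    - [-0.025, -0.0196, 0, 0, 0.005]
    - [-0.0307, -0.0346, 0, 0, 0.005]
    - [-0.0308, -0.0507, 0, 0, 0.005]
    - [-0.0252, -0.0658, 0, 0, 0.005]
    - [-0.0147, -0.078, 0, 0, 0.005]
    - [-0.0005, -0.0857, 0, 0, 0.005]
    - [0.0154, -0.0879, 0, 0, 0.005]

```text
clock: 4.15
tcp_pos: [0.4849, 0.0932, 0.2599]
orientation: [-0.213, 3.132, 0.003]
contact_force: [2.3, 14.9, -15.5]
grip_width: 0.015
gripper_force: 40.8
```

carry_out:
  moves:
    - [0.0095, 0.0014, 0, 0, 0.005]
    - [0.0185, 0.0049, 0, 0, 0.005]
    - [0.0265, 0.0101, 0, 0, 0.005]
    - [0.0333, 0.017, 0, 0, 0.005]
    - [0.0384, 0.0251, 0, 0, 0.005]
    - [0.0417, 0.0341, 0, 0, 0.005]
    - [0.043, 0.0436, 0, 0, 0.005]
    - [0.0423, 0.0532, 0, 0, 0.005]

```text
clock: 4.95
tcp_pos: [0.4366, 0.1383, 0.2598]
orientation: [-0.21, 3.132, -0.002]
contact_force: [4.4, -2.9, -13.0]
grip_width: 0.0146
gripper_force: 40.9
```

```bash
python3 - <<'E'
from h import *
o=r.get_obs();p=o['tcp_pos'];d=p[:2]-np.array([.4812,.1385]);print(p,np.hypot(*d),-.172-np.arctan2(d[1],d[0])+4*np.pi,o['contact_force'])
E
python3 circ.py 9.3 9.46 8
```

```text
[0.4365602  0.13828403 0.25984847] 0.04464032421616946 15.531125278276576 [  4.41946209  -2.89958173 -13.04738428]
[-0.0002, 0.0009]
[-0.0004, 0.0018]
[-0.0006, 0.0026]
[-0.0008, 0.0035]
[-0.001, 0.0044]
[-0.0013, 0.0052]
[-0.0016, 0.0061]
[-0.0019, 0.0069]
```

carry_out:
  moves:
    - [-0.0002, 0.0009, 0, 0, 0.005]
    - [-0.0004, 0.0018, 0, 0, 0.005]
    - [-0.0006, 0.0026, 0, 0, 0.005]
    - [-0.0008, 0.0035, 0, 0, 0.005]
    - [-0.001, 0.0044, 0, 0, 0.005]
    - [-0.0013, 0.0052, 0, 0, 0.005]
    - [-0.0016, 0.0061, 0, 0, 0.005]
    - [-0.0019, 0.0069, 0, 0, 0.005]

```text
clock: 5.75
tcp_pos: [0.4376, 0.1466, 0.2598]
orientation: [-0.212, 3.134, -0.001]
contact_force: [3.7, -2.3, -10.6]
grip_width: 0.0148
gripper_force: 41.0
```

carry_out:
  moves:
    - [-0.0002, 0.0006, 0, 0, 0.005]
    - [-0.0003, 0.0011, 0, 0, 0.005]
    - [-0.0005, 0.0017, 0, 0, 0.005]
    - [-0.0006, 0.0022, 0, 0, 0.005]
    - [-0.0008, 0.0028, 0, 0, 0.005]
    - [-0.001, 0.0034, 0, 0, 0.005]
    - [-0.0012, 0.0039, 0, 0, 0.005]
    - [-0.0014, 0.0045, 0, 0, 0.005]

```text
clock: 6.55
tcp_pos: [0.438, 0.1478, 0.2597]
orientation: [0.207, -3.132, 0.008]
contact_force: [2.8, -16.8, -2.0]
grip_width: 0.0144
gripper_force: 42.2
```

```bash
python3 circ.py 9.56 7.84 7
```

```text
[0.0035, -0.0105]
[0.0043, -0.0215]
[0.0025, -0.0323]
[-0.002, -0.0424]
[-0.0088, -0.0511]
[-0.0175, -0.0579]
[-0.0275, -0.0624]
```

carry_out:
  moves:
    - [0.0035, -0.0105, 0, 0, 0.005]
    - [0.0043, -0.0215, 0, 0, 0.005]
    - [0.0025, -0.0323, 0, 0, 0.005]
    - [-0.002, -0.0424, 0, 0, 0.005]
    - [-0.0088, -0.0511, 0, 0, 0.005]
    - [-0.0175, -0.0579, 0, 0, 0.005]
    - [-0.0275, -0.0624, 0, 0, 0.005]
    - [-0.0275, -0.0624, 0, 0, 0.005]

```text
clock: 7.35
tcp_pos: [0.4749, 0.0942, 0.2598]
orientation: [-0.213, 3.133, 0.001]
contact_force: [2.6, 2.5, -9.8]
grip_width: 0.0147
gripper_force: 41.2
```

carry_out:
  moves:
    - [0.0009, 0, 0, 0, 0.005]
    - [0.0018, 0, 0, 0, 0.005]
    - [0.0018, 0, 0, 0, 0.005]
    - [0.0018, 0, 0, 0, 0.03]
    - [0.0018, 0, 0, 0, 0.05]
    - [0.0018, 0, -0.01, 0, 0.05]
    - [0.0018, 0, -0.05, 0, 0.06]
    - [0.0018, 0, -0.1, 0, 0.085]

```text
clock: 8.15
tcp_pos: [0.4712, 0.0933, 0.3603]
orientation: [0.213, -3.131, 0.003]
contact_force: [2.3, 0.7, 0.0]
grip_width: 0.0727
gripper_force: 0.0
```

```bash
python3 - <<'E'
from h import *
o=r.get_obs();c=r.calibration("wrist")
im=r.grab_frame("wrist")[:,:,::-1];cv2.imwrite("pics/w2.png",im)
print(o['tcp_pos'])
for q in (7.78,7.854,7.93):
    P=np.array([.4812+.045*np.cos(-.172-q),.1385+.045*np.sin(-.172-q),.118]);print(q,proj(c,[P,[.4812,.1385,.078]]).round(1).tolist())
h=cv2.cvtColor(im,cv2.COLOR_BGR2HSV);m=((h[...,0]<8)|(h[...,0]>172))&(h[...,1]>150)&(h[...,2]>60)
n,l,s,ce=cv2.connectedComponentsWithStats(m.astype('uint8'))
for i in range(1,n):
    if s[i,4]>60: print(s[i],ce[i])
E
```

```text
[0.47116241 0.09332894 0.36033526]
7.78 [[320.9, 274.3], [390.9, 264.6]]
7.854 [[322.5, 268.7], [390.9, 264.6]]
7.93 [[324.7, 263.0], [390.9, 264.6]]
[312 235  28  45 833] [325.23889556 256.02881152]
[199 420  10  28 166] [203.68674699 434.44578313]
```

View pics/w2.png

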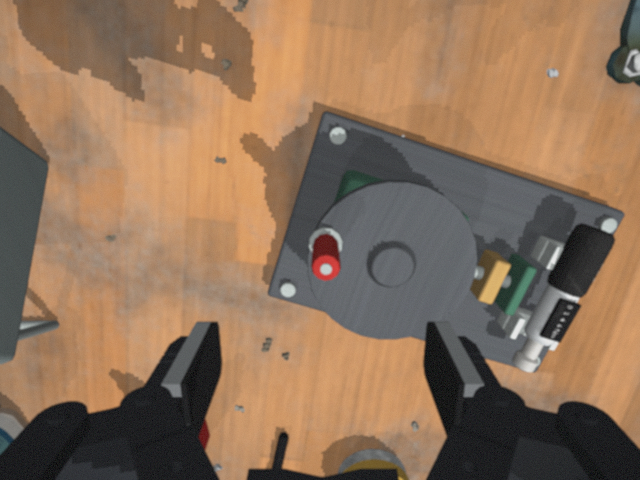

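carry_out:
  moves:
    - [0.046, -0.289, -0.055, 0, 0.085]
    - [0.046, -0.289, -0.055, 0, 0.085]
    - [0.046, -0.289, -0.055, 0, 0.085]
    - [0.046, -0.289, -0.055, 0, 0.085]
    - [0.046, -0.289, -0.055, 0, 0.085]
    - [0.046, -0.289, -0.055, 0, 0.085]
    - [0.046, -0.289, -0.055, 0, 0.085]
    - [0.046, -0.289, -0.055, 0, 0.085]

```text
clock: 9.0
tcp_pos: [0.465, -0.2, 0.4156]
orientation: [-0.208, 3.134, -0.0]
contact_force: [0.0, 0.7, -0.1]
grip_width: 0.0846
gripper_force: 0.0
```

```bash
python3 - <<'E'
from h import *
o=r.get_obs();c=r.calibration("wrist")
im=r.grab_frame("wrist")[:,:,::-1];cv2.imwrite("pics/w3.png",im)
np.save("w3.npy",np.array([c],dtype=object),allow_pickle=True)
print(o['tcp_pos'],o['joints'])
E
```

```text
[ 0.46504879 -0.20001452  0.41562973] [-0.10601163  0.19060421  0.4477485   1.96421372 -0.0975755   1.0061697
  2.09027734]
```

View pics/w3.png

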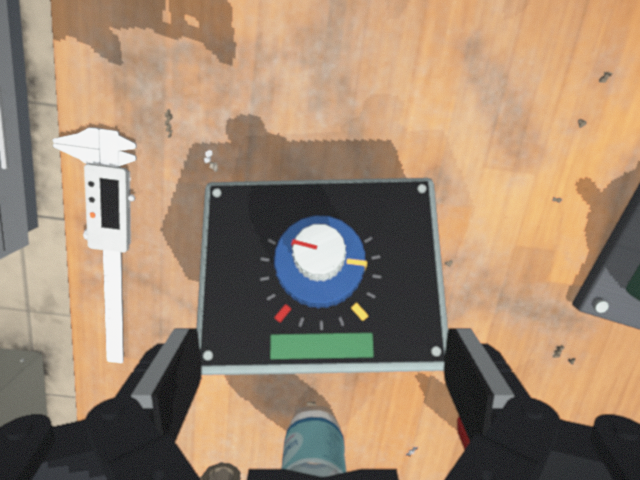

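```bash
cat > fit2.py <<'E'
from fit import *
W=np.load("w3.npy",allow_pickle=True)[0]
def res(p):
    f=con(p);a=p[3]-d40;b=p[4]+d40;y0=p[5];rm=p[6]
    D=[((209,186),A-.061*U-(.084-y0)*Y),((431,182),A-.061*U+(.084+y0)*Y),((443,362),A+.073*U+(.084+y0)*Y),((201,367),A+.073*U-(.084-y0)*Y),
    ((283,313),pt(d40,rm,0)),((360,312),pt(-d40,rm,0)),((367,264),pt(a,.03,.03)),((292,243),pt(b,.016,.054)),((320,246),A+.054*N)]
    return np.array([proj(W,f(P))[0]-m for m,P in D]).ravel()
C=least_squares(res,[.495,-.197,.139,-.68,.95,0,.045],loss='soft_l1')
print(C.x.round(4),'\n',C.fun.reshape(-1,2).round(1).tolist())
f=con(C.x)
for h in(.02,.03,.043,.054):print(h,f(A+h*N).round(4))
th=np.linspace(0,2*np.pi,60)
for rr,h in((.03,.03),(.03,.01),(.016,.054)):
    e=proj(W,[f(pt(t,rr,h)) for t in th]);print(rr,h,e.min(0).round(0),e.max(0).round(0))
E
python3 fit2.py
```

```text
[ 4.962e-01 -1.961e-01  1.499e-01 -5.944e-01  8.601e-01 -1.000e-04
  4.520e-02] 
 [[0.7, 1.0], [-0.7, 0.7], [4.1, 4.0], [-2.4, 3.1], [-2.6, -1.2], [3.4, -1.7], [-1.9, -0.2], [1.4, -0.0], [-0.1, -3.8]]
0.02 [ 0.4849 -0.1978  0.1114]
0.03 [ 0.4792 -0.1986  0.1196]
0.043 [ 0.4718 -0.1998  0.1302]
0.054 [ 0.4656 -0.2007  0.1392]
0.03 0.03 [275. 209.] [366. 298.]
0.03 0.01 [278. 219.] [364. 302.]
0.016 0.054 [293. 217.] [346. 268.]
```

```bash
cat > seg.py <<'E'
from fit import *
def masks(im,box):
    x0,y0,x1,y1=box;h=cv2.cvtColor(im,cv2.COLOR_BGR2HSV);H,Sx,V=[h[...,i].astype(int) for i in range(3)]
    z=np.zeros(H.shape,bool);z[y0:y1,x0:x1]=1
    return dict(blue=z&(H>95)&(H<130)&(Sx>110)&(V>50),white=z&(Sx<45)&(V>120),red=z&((H<8)|(H>172))&(Sx>120)&(V>80),yel=z&(H>16)&(H<35)&(Sx>110)&(V>100))
def show(im,box):
    for k,m in masks(im,box).items():
        n,l,s,c=cv2.connectedComponentsWithStats(m.astype('uint8'))
        print(k,[(s[i].tolist(),c[i].round(1).tolist()) for i in range(1,n) if s[i,4]>12])
E
python3 - <<'E'
from seg import *
show(cv2.imread("pics/w3.png"),(240,195,400,325));show(cv2.imread("pics/top0.png"),(372,260,425,325));show(cv2.imread("pics/scene0.png"),(380,165,450,215))
E
```

```text
blue [([274, 215, 92, 93, 3939], [318.7, 266.9])]
white [([292, 224, 54, 57, 2251], [319.4, 252.1])]
red [([292, 240, 25, 9, 80], [303.5, 243.9]), ([274, 304, 18, 19, 173], [282.3, 312.9])]
yel [([347, 260, 21, 8, 87], [358.1, 262.2]), ([351, 302, 18, 19, 181], [359.3, 311.4])]
blue [([382, 287, 32, 23, 381], [397.9, 295.9]), ([383, 308, 11, 10, 59], [388.2, 311.9])]
white [([372, 260, 53, 11, 354], [391.7, 263.4]), ([391, 299, 19, 20, 254], [399.6, 308.4])]
red [([404, 278, 6, 7, 24], [406.7, 281.2])]
yel [([377, 284, 7, 5, 23], [380.2, 286.0])]
blue [([395, 178, 16, 22, 211], [401.7, 188.1]), ([404, 196, 19, 11, 123], [413.6, 200.9])]
white [([380, 165, 4, 7, 13], [381.3, 167.6]), ([407, 175, 43, 23, 423], [427.2, 185.5])]
red [([394, 178, 4, 5, 14], [395.1, 180.1])]
yel [([385, 194, 5, 3, 14], [387.1, 194.9])]
```

```bash
cat > fit3.py <<'E'
from seg import *
W=np.load("w3.npy",allow_pickle=True)[0]
th=np.linspace(0,2*np.pi,72)
def mk(p):
    x,y,w,a,b,rm,z,t=p
    Nn=np.array([-np.sin(t),0,np.cos(t)]);Uu=np.array([np.cos(t),0,np.sin(t)]);M=R.from_euler('z',w).as_matrix();o=np.array([x,y,z])
    return lambda th,rad,h:o+M@(Nn*h+rad*(np.cos(th)*Uu-np.sin(th)*Y))
def bb(c,f,rr,hs):
    e=proj(c,[f(t,rr,h) for t in th for h in hs]);return np.r_[e.min(0),e.max(0)]
def res(p,fix):
    f=mk(np.r_[p,fix]) if len(fix) else mk(p)
    q=list(p)
    D=[((282.5,313),f(d40,p[5],0)),((359.5,311.8),f(-d40,p[5],0)),((367.5,263),f(p[3]-d40,.03,.03)),((292,242.5),f(p[4]+d40,.016,.054)),((347,261),f(p[3]-d40,.0165,.03))]
    D=np.array([proj(W,P)[0]-m for m,P in D]).ravel()
    a=bb(W,f,.03,(.01,.03))-[274,215,366,308];b=bb(W,f,.016,(.032,.054))-[292,224,346,281]
    return np.r_[D,a,b]
if __name__=="__main__":
    p=[.496,-.196,.14,-.6,.9,.045]
    for fix,p0 in(([.095,np.radians(35)],p),([],p+[.095,.61])):
        C=least_squares(res,p0,loss='soft_l1',args=(fix,));print(C.x.round(4),'\n',C.fun.round(1).tolist())
E
python3 fit3.py
```

```text
[ 0.5002 -0.196   0.1488 -0.7429  1.1174  0.042 ] 
 [0.5, 0.2, 0.0, 0.2, -2.1, -0.0, 1.7, 0.2, -2.1, -0.2, 0.5, 0.1, -0.5, -0.3, 0.9, -0.6, -0.2, 0.4]
[ 0.4983 -0.1962  0.1489 -0.7491  1.1401  0.0416  0.099   0.593 ] 
 [0.3, 0.1, 0.1, 0.0, -1.4, -0.0, 1.3, 0.2, -1.8, -0.2, -0.3, -0.7, 0.2, 0.1, 0.4, -0.5, 0.2, 1.1]
```

carry_out:
  moves:
    - [-0.022, -0.001, 0.03, -0.13, 0.085]
    - [-0.022, -0.001, 0.06, -0.256, 0.085]
    - [-0.022, -0.001, 0.09, -0.256, 0.085]
    - [-0.022, -0.001, 0.11, -0.256, 0.085]
    - [-0.022, -0.001, 0.125, -0.256, 0.085]
    - [-0.022, -0.001, 0.135, -0.256, 0.085]
    - [-0.022, -0.001, 0.14, -0.256, 0.085]
    - [-0.022, -0.001, 0.14, -0.256, 0.085]

```text
clock: 9.85
tcp_pos: [0.4877, -0.196, 0.2745]
orientation: [0.614, -3.081, -0.001]
contact_force: [0.1, -0.5, 0.1]
grip_width: 0.0853
gripper_force: 0.0
```

carry_out:
  moves:
    - [0.0015, -0.0015, 0, 0, 0.075]
    - [0.0015, -0.0015, 0, 0, 0.068]
    - [0.0015, -0.0015, 0, 0, 0.064]
    - [0.0015, -0.0015, 0, 0, 0.06]
    - [0.0015, -0.0015, 0, 0, 0.055]
    - [0.0015, -0.0015, 0, 0, 0.05]
    - [0.0015, -0.0015, 0, 0, 0.05]
    - [0.0015, -0.0015, 0, 0, 0.05]
  force: 30

```text
clock: 10.65
tcp_pos: [0.487, -0.1992, 0.2759]
orientation: [-0.61, 3.08, -0.001]
contact_force: [-2.7, 0.7, 7.5]
grip_width: 0.0597
gripper_force: 30.6
```

carry_out:
  moves:
    - [0, 0, 0, 0.06, 0.05]
    - [0, 0, 0, 0.12, 0.05]
    - [0, 0, 0, 0.18, 0.05]
    - [0, 0, 0, 0.24, 0.05]
    - [0, 0, 0, 0.3, 0.05]
    - [0, 0, 0, 0.36, 0.05]
    - [0, 0, 0, 0.42, 0.05]
    - [0, 0, 0, 0.48, 0.05]

```text
clock: 11.45
tcp_pos: [0.4869, -0.1988, 0.2763]
orientation: [-0.138, -3.139, -0.001]
contact_force: [-7.3, 0.8, 22.7]
grip_width: 0.0586
gripper_force: 51.0
```

```bash
cat > meas.py <<'E'
# pointer angles from a wrist picture: back-project yellow/red pointer blobs onto the ring-top / knob-top planes
from fit3 import *
import sys
P0=np.array([.5002,-.196,.095]);M=R.from_euler('z',.149).as_matrix();Uw,Yw,Nw=M@U,M@Y,M@N
def onplane(c,uv,h):
    K,rv,t=cam(c);Mc=R.from_rotvec(rv).as_matrix();d=(Mc.T@np.linalg.inv(K)@np.c_[uv,np.ones(len(uv))].T).T;o=-Mc.T@t
    s=((P0+h*Nw-o)@Nw)/(d@Nw);X=o+d*s[:,None]-(P0+h*Nw);return X@Uw,-X@Yw
def angles(im,c):
    m=masks(im,(0,0,640,480))
    for k,h,lo,hi,off in(("yel",.03,.014,.033,-d40),("red",.054,0,.0185,d40)):
        v,u=np.nonzero(m[k]);a,b=onplane(c,np.c_[u,v].astype(float),h);rr=np.hypot(a,b);s=(rr>lo)&(rr<hi)
        if s.sum()<8: print(k,"not seen",s.sum());continue
        far=s&(rr>np.quantile(rr[s],.5))
        print(k,"n",s.sum(),"rmax",rr[s].max().round(4),"q",(np.arctan2(b[far].mean(),a[far].mean())-off).round(3),"r of tip",np.hypot(a[far].mean(),b[far].mean()).round(4))
def look(name):
    c=r.calibration("wrist");o=r.get_obs();im=np.ascontiguousarray(r.grab_frame("wrist")[:,:,::-1]);cv2.imwrite(f"pics/{name}.png",im)
    print(np.round(o['tcp_pos'],4),np.round(o['contact_force'],1),np.round(o['moment'],2));angles(im,c)
if __name__=="__main__":
    if sys.argv[1]=="w3": angles(cv2.imread("pics/w3.png"),W)
    else: look(sys.argv[1])
E
python3 meas.py w3; python3 meas.py w4
```

```text
yel n 87 rmax 0.0312 q -0.736 r of tip 0.0288
red n 80 rmax 0.0172 q 1.165 r of tip 0.014
[ 0.4869 -0.1988  0.2763] [-7.3  0.8 22.7] [2.14 1.24 1.27]
yel n 379 rmax 0.033 q -0.423 r of tip 0.0282
red n 453 rmax 0.0171 q 1.173 r of tip 0.0134
```

carry_out:
  moves:
    - [0, 0, 0, 0, 0.065]
    - [0, 0, 0, 0, 0.085]
    - [0, 0, 0, 0, 0.085]
    - [0, 0, -0.002, -0.14, 0.085]
    - [0, 0, -0.002, -0.28, 0.085]
    - [0, 0, -0.002, -0.42, 0.085]
    - [0, 0, -0.002, -0.54, 0.085]
    - [0, 0, -0.002, -0.54, 0.085]

```text
clock: 12.3
tcp_pos: [0.4867, -0.1988, 0.2766]
orientation: [-0.705, 3.061, 0.001]
contact_force: [0.5, -0.5, 0.5]
grip_width: 0.0855
gripper_force: 0.0
```

```bash
python3 meas.py w5
```

```text
[ 0.4867 -0.1988  0.2766] [ 0.5 -0.5  0.5] [ 0.03  0.02 -0.05]
yel n 426 rmax 0.033 q 0.023 r of tip 0.0302
red n 525 rmax 0.0177 q 1.16 r of tip 0.0142
```

View pics/w5.png

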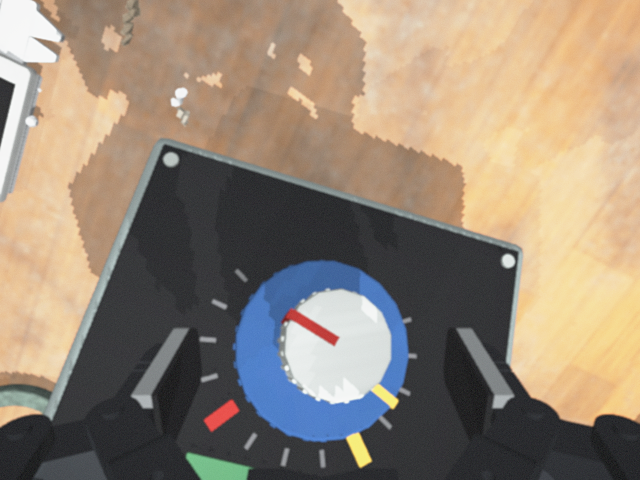

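The picture shows the yellow ring pointer at (385,397), the yellow mark at (358,450) and the red pointer from (337,342) to (287,315); the mark leaked into my measure.

```bash
python3 - <<'E'
s=open('meas.py').read()
s=s.replace('''        v,u=np.nonzero(m[k]);''','''        nn,lab,_,cc=cv2.connectedComponentsWithStats(m[k].astype('uint8'));ca,cb=onplane(c,cc,h);cr=np.hypot(ca,cb)
        ok=[i for i in range(1,nn) if (.4*hi<cr[i]<.028 if k=="yel" else cr[i]<.012)]
        v,u=np.nonzero(np.isin(lab,ok));
        if len(u)<8: print(k,"not seen");continue
        ''')
s=s.replace('else: look','elif sys.argv[1]=="w5": c=r.calibration("wrist");angles(cv2.imread("pics/w5.png"),c)\n    else: look')
open('meas.py','w').write(s)
E
python3 meas.py w3; python3 meas.py w5
```

```text
yel n 87 rmax 0.0312 q -0.736 r of tip 0.0288
red n 80 rmax 0.0172 q 1.165 r of tip 0.014
yel n 242 rmax 0.0308 q -0.457 r of tip 0.0288
red n 525 rmax 0.0177 q 1.166 r of tip 0.0141
```

carry_out:
  moves:
    - [0, 0, 0, 0, 0.075]
    - [0, 0, 0, 0, 0.068]
    - [0, 0, 0, 0, 0.064]
    - [0, 0, 0, 0, 0.06]
    - [0, 0, 0, 0, 0.055]
    - [0, 0, 0, 0, 0.05]
    - [0, 0, 0, 0, 0.05]
    - [0, 0, 0, 0, 0.05]

```text
clock: 13.15
tcp_pos: [0.487, -0.1992, 0.2774]
orientation: [-0.702, 3.061, -0.002]
contact_force: [-2.5, -0.3, 5.6]
grip_width: 0.0596
gripper_force: 31.3
```

carry_out:
  moves:
    - [0, 0, 0, 0.08, 0.05]
    - [0, 0, 0, 0.16, 0.05]
    - [0, 0, 0, 0.24, 0.05]
    - [0, 0, 0, 0.32, 0.05]
    - [0, 0, 0, 0.4, 0.05]
    - [0, 0, 0, 0.48, 0.05]
    - [0, 0, 0, 0.56, 0.05]
    - [0, 0, 0, 0.63, 0.05]

```text
clock: 13.95
tcp_pos: [0.4861, -0.1987, 0.2784]
orientation: [-0.281, -3.126, -0.003]
contact_force: [-19.1, -0.1, 35.8]
grip_width: 0.0585
gripper_force: 53.3
```

```bash
python3 meas.py w6
```

```text
[ 0.4861 -0.1987  0.2784] [-19.1  -0.1  35.8] [1.55 4.05 1.21]
yel n 363 rmax 0.0308 q -0.105 r of tip 0.0279
red n 441 rmax 0.017 q 1.176 r of tip 0.0133
```

carry_out:
  moves:
    - [0, 0, 0, 0, 0.065]
    - [0, 0, 0, 0, 0.085]
    - [0, 0, 0, 0, 0.085]
    - [0, 0, 0, -0.12, 0.085]
    - [0, 0, 0, -0.24, 0.085]
    - [0, 0, 0, -0.36, 0.085]
    - [0, 0, 0, -0.46, 0.085]
    - [0, 0, 0, -0.46, 0.085]

```text
clock: 14.8
tcp_pos: [0.4867, -0.1987, 0.2765]
orientation: [0.443, -3.11, -0.001]
contact_force: [1.3, -0.2, 0.5]
grip_width: 0.085
gripper_force: 0.0
```

```bash
python3 meas.py w7
```

```text
[ 0.4867 -0.1987  0.2765] [ 1.3 -0.2  0.5] [-0.   -0.02 -0.04]
yel n 316 rmax 0.0309 q -0.106 r of tip 0.0283
red n 498 rmax 0.0173 q 1.17 r of tip 0.0136
```

carry_out:
  moves:
    - [0, 0, 0, 0, 0.075]
    - [0, 0, 0, 0, 0.068]
    - [0, 0, 0, 0, 0.064]
    - [0, 0, 0, 0, 0.06]
    - [0, 0, 0, 0, 0.055]
    - [0, 0, 0, 0, 0.05]
    - [0, 0, 0, 0, 0.05]
    - [0, 0, 0, 0, 0.05]

```text
clock: 15.65
tcp_pos: [0.4869, -0.1991, 0.2773]
orientation: [-0.44, 3.11, -0.001]
contact_force: [-1.9, -0.1, 5.3]
grip_width: 0.059
gripper_force: 31.2
```

carry_out:
  moves:
    - [0, 0, 0, 0.04, 0.05]
    - [0, 0, 0, 0.08, 0.05]
    - [0, 0, 0, 0.12, 0.05]
    - [0, 0, 0, 0.15, 0.05]
    - [0, 0, 0, 0.18, 0.05]
    - [0, 0, 0, 0.18, 0.05]
    - [0, 0, 0, 0.18, 0.05]
    - [0, 0, 0, 0.18, 0.05]

```text
clock: 16.45
tcp_pos: [0.4887, -0.1983, 0.2763]
orientation: [-0.164, 3.133, -0.003]
contact_force: [11.4, -4.9, -16.0]
grip_width: 0.0583
gripper_force: 37.4
```

```bash
python3 meas.py w8
```

```text
[ 0.4887 -0.1983  0.2763] [ 11.4  -4.9 -16. ] [ 0.2  -2.27  0.67]
yel not seen
red n 489 rmax 0.0172 q 1.172 r of tip 0.0135
```

carry_out:
  moves:
    - [0, 0, 0, 0, 0.065]
    - [0, 0, 0, 0, 0.085]
    - [0, 0, 0, 0, 0.085]
    - [0, 0, -0.02, 0, 0.085]
    - [0, 0, -0.05, 0, 0.085]
    - [0, 0, -0.08, 0, 0.085]
    - [0, 0, -0.08, 0, 0.085]
    - [0, 0, -0.08, 0, 0.085]

```text
clock: 17.3
tcp_pos: [0.4867, -0.1986, 0.3572]
orientation: [-0.16, 3.136, 0.0]
contact_force: [0.3, 0.3, -0.3]
grip_width: 0.0851
gripper_force: 0.0
```

```bash
sed -i 's/(.4\*hi<cr\[i\]<.028/(.4*hi<cr[i]<.045/; s/("yel",.03,.014,.033,/("yel",.03,.016,.0295,/' meas.py; python3 meas.py w3; python3 meas.py w9; python3 - <<'E'
import cv2
i=cv2.imread("pics/w9.png");cv2.imwrite("pics/w9c.png",cv2.resize(i[180:420,180:480],(750,600)))
E
```

```text
yel n 69 rmax 0.0293 q -0.741 r of tip 0.0268
red n 80 rmax 0.0172 q 1.165 r of tip 0.014
[ 0.4867 -0.1986  0.3572] [ 0.3  0.3 -0.3] [0.05 0.06 0.01]
yel n 110 rmax 0.0292 q -0.006 r of tip 0.0266
red n 149 rmax 0.0172 q 1.173 r of tip 0.014
```

View pics/w9c.png

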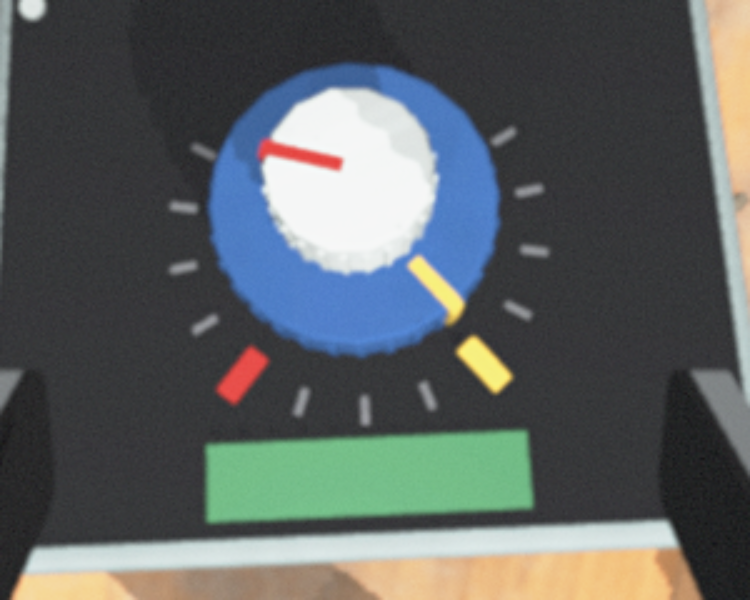

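carry_out:
  moves:
    - [0.014, -0.001, 0.0, 0.13, 0.085]
    - [0.014, -0.001, 0.01, 0.25, 0.085]
    - [0.014, -0.001, 0.03, 0.353, 0.085]
    - [0.014, -0.001, 0.045, 0.353, 0.085]
    - [0.014, -0.001, 0.053, 0.353, 0.075]
    - [0.014, -0.001, 0.053, 0.353, 0.065]
    - [0.014, -0.001, 0.053, 0.353, 0.055]
    - [0.014, -0.001, 0.053, 0.353, 0.05]
  force: 20

```text
clock: 18.15
tcp_pos: [0.4731, -0.2013, 0.3042]
orientation: [0.393, 3.116, -0.0]
contact_force: [0.1, -0.4, 0.5]
grip_width: 0.0499
gripper_force: 0.0
```

```bash
python3 meas.py w10
```

```text
[ 0.4731 -0.2013  0.3042] [ 0.1 -0.4  0.5] [-0.01  0.02  0.01]
yel n 168 rmax 0.0279 q 0.001 r of tip 0.0251
red n 264 rmax 0.0171 q 1.173 r of tip 0.0133
```

Position is right; close on the knob and turn.

carry_out:
  moves:
    - [0, 0, 0, 0, 0.045]
    - [0, 0, 0, 0, 0.041]
    - [0, 0, 0, 0, 0.038]
    - [0, 0, 0, 0, 0.035]
    - [0, 0, 0, 0, 0.032]
    - [0, 0, 0, 0, 0.028]
    - [0, 0, 0, 0, 0.025]
    - [0, 0, 0, 0, 0.025]

```text
clock: 19.0
tcp_pos: [0.4729, -0.2011, 0.3039]
orientation: [0.393, 3.117, 0.0]
contact_force: [-0.5, 0.3, 5.3]
grip_width: 0.0316
gripper_force: 19.3
```

carry_out:
  moves:
    - [0, 0, 0, -0.1, 0.025]
    - [0, 0, 0, -0.2, 0.025]
    - [0, 0, 0, -0.3, 0.025]
    - [0, 0, 0, -0.4, 0.025]
    - [0, 0, 0, -0.5, 0.025]
    - [0, 0, 0, -0.6, 0.025]
    - [0, 0, 0, -0.7, 0.025]
    - [0, 0, 0, -0.76, 0.025]

```text
clock: 19.8
tcp_pos: [0.4725, -0.2018, 0.3045]
orientation: [0.793, -3.04, 0.0]
contact_force: [-5.5, 1.6, 12.8]
grip_width: 0.0311
gripper_force: 31.4
```

```bash
python3 meas.py w11
```

```text
[ 0.4725 -0.2018  0.3045] [-5.5  1.6 12.8] [-0.5   0.89 -0.56]
yel n 197 rmax 0.0294 q -0.009 r of tip 0.0268
red n 323 rmax 0.0179 q 0.756 r of tip 0.0143
```

carry_out:
  moves:
    - [0, 0, 0, 0, 0.045]
    - [0, 0, 0, 0, 0.05]
    - [0, 0, 0, 0.14, 0.05]
    - [0, 0, 0, 0.28, 0.05]
    - [0, 0, 0, 0.42, 0.05]
    - [0, 0, 0, 0.56, 0.05]
    - [0, 0, 0, 0.7, 0.05]
    - [0, 0, 0, 0.76, 0.05]

```text
clock: 20.65
tcp_pos: [0.4731, -0.2007, 0.3033]
orientation: [-0.4, -3.116, 0.0]
contact_force: [0.2, 0.2, 0.9]
grip_width: 0.0501
gripper_force: 0.0
```

carry_out:
  moves:
    - [0, 0, 0, 0, 0.045]
    - [0, 0, 0, 0, 0.041]
    - [0, 0, 0, 0, 0.038]
    - [0, 0, 0, 0, 0.035]
    - [0, 0, 0, 0, 0.032]
    - [0, 0, 0, 0, 0.028]
    - [0, 0, 0, 0, 0.025]
    - [0, 0, 0, 0, 0.025]

```text
clock: 21.45
tcp_pos: [0.4729, -0.2011, 0.3038]
orientation: [0.393, 3.117, 0.0]
contact_force: [-1.1, 1.2, 3.3]
grip_width: 0.0318
gripper_force: 19.4
```

carry_out:
  moves:
    - [0, 0, 0, -0.1, 0.025]
    - [0, 0, 0, -0.2, 0.025]
    - [0, 0, 0, -0.3, 0.025]
    - [0, 0, 0, -0.4, 0.025]
    - [0, 0, 0, -0.5, 0.025]
    - [0, 0, 0, -0.6, 0.025]
    - [0, 0, 0, -0.7, 0.025]
    - [0, 0, 0, -0.76, 0.025]

```text
clock: 22.25
tcp_pos: [0.4725, -0.2019, 0.3044]
orientation: [-0.793, 3.04, -0.0]
contact_force: [-5.2, 0.5, 10.9]
grip_width: 0.0307
gripper_force: 31.5
```

```bash
python3 meas.py w12
```

```text
[ 0.4725 -0.2019  0.3044] [-5.2  0.5 10.9] [-0.55  0.78 -0.64]
yel n 189 rmax 0.0295 q -0.009 r of tip 0.0269
red n 320 rmax 0.0178 q 0.338 r of tip 0.014
```

carry_out:
  moves:
    - [0, 0, 0, 0, 0.045]
    - [0, 0, 0, 0, 0.05]
    - [0, 0, 0, 0.14, 0.05]
    - [0, 0, 0, 0.28, 0.05]
    - [0, 0, 0, 0.42, 0.05]
    - [0, 0, 0, 0.56, 0.05]
    - [0, 0, 0, 0.7, 0.05]
    - [0, 0, 0, 0.7, 0.05]

```text
clock: 23.1
tcp_pos: [0.4731, -0.2007, 0.3034]
orientation: [-0.3, -3.127, 0.001]
contact_force: [0.2, 0.1, 0.0]
grip_width: 0.05
gripper_force: 0.0
```

carry_out:
  moves:
    - [0, 0, 0, 0, 0.045]
    - [0, 0, 0, 0, 0.041]
    - [0, 0, 0, 0, 0.038]
    - [0, 0, 0, 0, 0.035]
    - [0, 0, 0, 0, 0.032]
    - [0, 0, 0, 0, 0.028]
    - [0, 0, 0, 0, 0.025]
    - [0, 0, 0, 0, 0.025]

```text
clock: 23.9
tcp_pos: [0.4729, -0.2012, 0.3039]
orientation: [0.299, 3.127, -0.0]
contact_force: [-1.3, -0.7, 5.2]
grip_width: 0.0317
gripper_force: 19.5
```

carry_out:
  moves:
    - [0, 0, 0, -0.09, 0.025]
    - [0, 0, 0, -0.18, 0.025]
    - [0, 0, 0, -0.27, 0.025]
    - [0, 0, 0, -0.36, 0.025]
    - [0, 0, 0, -0.45, 0.025]
    - [0, 0, 0, -0.54, 0.025]
    - [0, 0, 0, -0.57, 0.025]
    - [0, 0, 0, -0.57, 0.025]

```text
clock: 24.7
tcp_pos: [0.4729, -0.2013, 0.3041]
orientation: [-0.591, 3.085, 0.0]
contact_force: [-1.8, -0.1, 6.3]
grip_width: 0.0305
gripper_force: 25.9
```

```bash
python3 meas.py w13
```

```text
[ 0.4729 -0.2013  0.3041] [-1.8 -0.1  6.3] [-0.19  0.32 -0.08]
yel n 199 rmax 0.0294 q -0.007 r of tip 0.0267
red n 316 rmax 0.0174 q 0.048 r of tip 0.0136
```

carry_out:
  moves:
    - [0, 0, 0, 0, 0.045]
    - [0, 0, 0, 0, 0.05]
    - [0, 0, 0, 0.1, 0.05]
    - [0, 0, -0.01, 0.24, 0.06]
    - [0, 0, -0.03, 0.38, 0.085]
    - [0, 0, -0.06, 0.38, 0.085]
    - [0, 0, -0.09, 0.38, 0.085]
    - [0, 0, -0.09, 0.38, 0.085]

```text
clock: 25.55
tcp_pos: [0.474, -0.2016, 0.3971]
orientation: [0.002, 3.135, -0.002]
contact_force: [-0.1, -0.5, 0.2]
grip_width: 0.0852
gripper_force: 0.0
```

```bash
cat >> meas.py <<'E'
    im=cv2.imread(f"pics/{sys.argv[1]}.png");c=W if sys.argv[1]=="w3" else r.calibration("wrist");m=masks(im,(0,0,640,480))
    for k,h,off in(("yel",.03,-d40),("red",.054,d40)):
        nn,lab,_,cc=cv2.connectedComponentsWithStats(m[k].astype('uint8'))
        for i in range(1,nn):
            v,u=np.nonzero(lab==i)
            if len(u)<25: continue
            for hh,t in((h,"ptr"),(0,"mark")):
                a,b=onplane(c,np.c_[u,v].astype(float),hh);g=np.array([a.mean(),b.mean()]);w=np.linalg.eigh(np.cov(a,b))[1][:,1];w*=np.sign(w@g)
                if np.hypot(*g)<.06: print(k,t,len(u),"r",np.hypot(*g).round(4),"line q",(np.arctan2(w[1],w[0])-off).round(3),"pos q",(np.arctan2(g[1],g[0])-off).round(3))
E
python3 meas.py w14; python3 - <<'E'
import cv2
i=cv2.imread("pics/w14.png");cv2.imwrite("pics/w14c.png",cv2.resize(i[160:400,180:480],(750,600)))
E
```

```text
[ 0.474  -0.2016  0.3971] [-0.1 -0.5  0.2] [-0.01 -0.04  0.02]
yel n 83 rmax 0.0295 q -0.005 r of tip 0.0267
red n 109 rmax 0.0184 q 0.011 r of tip 0.015
yel ptr 115 r 0.0249 line q 0.077 pos q -0.071
yel mark 115 r 0.0218 line q 0.077 pos q -0.267
yel ptr 208 r 0.0423 line q 0.003 pos q 0.036
yel mark 208 r 0.0405 line q 0.003 pos q -0.051
red ptr 111 r 0.0088 line q -0.107 pos q 0.098
red mark 111 r 0.013 line q -3.248 pos q 1.492
red ptr 194 r 0.0412 line q -0.005 pos q -0.215
red mark 194 r 0.04 line q -0.005 pos q 0.027
```

View pics/w14c.png

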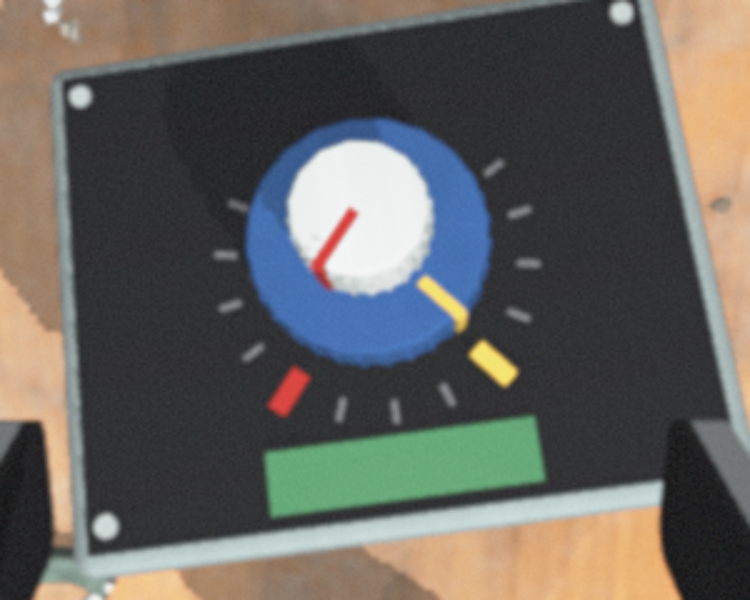

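```bash
python3 - <<'E'
from meas import *
c=r.calibration("wrist")
for n,h,p,off in(("red ptr",.054,[(353,211),(318,266)],d40),("yel ptr",.03,[(424,281),(463,320)],-d40),("red mark",0,[(303,371),(275,412)],d40),("yel mark",0,[(479,346),(509,380)],-d40)):
    uv=np.array([(180+x/2.5,160+y/2.5) for x,y in p]);a,b=onplane(c,uv,h)
    print(n,"line q",(np.arctan2(b[1]-b[0],a[1]-a[0])-off).round(3),"end q",(np.arctan2(b,a)-off).round(3),"r",np.hypot(a,b).round(4),"right,up",b.round(4),a.round(4))
E
```

```text
red ptr line q -0.015 end q [2.019 0.048] r [0.001  0.0141] right,up [0.0004 0.0096] [-0.0009  0.0104]
yel ptr line q 0.065 end q [-0.126 -0.045] r [0.0177 0.0307] right,up [-0.013  -0.0208] [0.012  0.0226]
red mark line q 0.026 end q [0.016 0.019] r [0.0334 0.0463] right,up [0.0219 0.0304] [0.0253 0.0349]
yel mark line q 0.127 end q [-0.084 -0.032] r [0.0353 0.0467] right,up [-0.0249 -0.0312] [0.025  0.0348]
```

```bash
cat > fit4.py <<'E'
import fit3
from fit3 import *
im=cv2.imread("pics/w14.png");W=r.calibration("wrist");m=masks(im,(265,195,390,310))
def box(k,i=None):
    v,u=np.nonzero(k);return np.array([u.min(),v.min(),u.max()+1,v.max()+1])-.5
n,l,s,c=cv2.connectedComponentsWithStats(m['white'].astype('uint8'));wb=box(l==1+s[1:,4].argmax());bb_=box(m['blue']);print(wb,bb_)
c2=lambda x,y:np.array((180+x/2.5,160+y/2.5))-.3
def res(p):
    f=mk(np.r_[p,.095,np.radians(35)])
    D=[(c2(303,371),f(d40,p[5]-.0065,0)),(c2(275,412),f(d40,p[5]+.0065,0)),(c2(479,346),f(-d40,p[5]-.0065,0)),(c2(509,380),f(-d40,p[5]+.0065,0)),
       (c2(464,320),f(p[3]-d40,.03,.03)),(c2(424,281),f(p[3]-d40,.0175,.03)),(c2(318,266),f(p[4]+d40,.016,.054)),(c2(353,211),f(p[4]+d40,.0005,.054))]
    return np.r_[np.array([proj(W,P)[0]-q for q,P in D]).ravel(),bb(W,f,.03,(.01,.03))-bb_,bb(W,f,.016,(.032,.054))-wb]
C=least_squares(res,[.5,-.196,.149,0,0,.042],loss='soft_l1');print(C.x.round(4),C.fun.round(1).tolist())
E
python3 fit4.py
```

```text
[294.5 215.5 352.5 277.5] [277.5 206.5 376.5 306.5]
[ 0.4983 -0.1955  0.1463 -0.0128  0.0198  0.0413] [0.4, -0.2, 0.7, 0.3, -2.4, 0.7, 0.8, 0.6, -1.2, -2.1, -1.1, -0.3, -0.1, 0.2, 1.7, -0.8, -0.0, 0.0, -0.1, 0.4, -0.1, -0.4, 0.4, 1.0]
```

```bash
python3 -c "
from bench import r
print(r.hand_in())"
```

```text
the job is handed in; nothing more can be done
None
```

The job is handed in, with no verdict returned. I wound the crank to its stop and backed it off a quarter turn (7.86 rad against 7.85), then set the ring 0.01 rad and the inner knob 0.02 rad from their marks by camera; the bottle, tester and tin were not touched.

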